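# Flip the status tag of the full vial rack

### The job

The rack with a vial in every well is ready for the sampler: with your fingertips, push the hinged status tag that shares its base plate up and over its pivot, and press it down until it lies flat on the other side, showing its other face. Leave the half-empty rack's tag as it is, and do not lift or shift any vial, the bottle, the beaker or the spatula.

Things in the scene. Friction and masses are not known exactly. Their poses are not given: they have to be found in the camera images.
- station_full: Fixed aluminium base plate 200 x 210 x 8 mm; origin: centre of its underside; x across the tag's pivot, from the side where the tag starts to where it must end; y towards the rack. At y = +60 mm a blue rack of 3 x 2 square wells (97 x 66 mm, top 41 mm high, vial caps 76 mm high), at y = -50 mm the tag. This one's rack has a vial in all six wells
- station_part: Fixed aluminium base plate 200 x 210 x 8 mm; origin: centre of its underside; x across the tag's pivot, from the side where the tag starts to where it must end; y towards the rack. At y = +60 mm a blue rack of 3 x 2 square wells (97 x 66 mm, top 41 mm high, vial caps 76 mm high), at y = -50 mm the tag. This one's rack has vials in only three of its six wells
- full_pivot (a point): Centre of the full station's tag's pivot axis, 60 mm above the table; fixed, axes as the station's, y along the pivot. Two black cheeks (22 mm along x, 6 mm thick, inner faces 34 mm either side, tops 72 mm high) carry it; axle ends reach 43 mm either side. A rubber post (12 mm thick, top 56 mm high) stands 35 mm each side along x as the tag's rest
- tag_full (a joint): Hinge angle of the full station's tag, rad: 0 = level on its starting side (the station's -x, the robot's right), pi/2 = upright, pi = level on the other side. Starts at 0 to 0.35, hard stops at 0 and pi. Stiff hinge, 0.05 N m of friction (about 1 N at the free edge): it stays where left. A black ring marks the face that is up at 0, a black bar the other
- full_edge (a point): Free edge of the full station's tag, 70 mm from the pivot axis, moves with it; y along the pivot. The tag: white plastic plate 60 mm wide, 4 mm thick, about 50 g, mid-plane through the axis, ending here in a round bead of 4 mm radius. The last 25 mm overhang freely, 52 mm above the base plate when level: slanting fingertips fit under the bead to raise it
- part_pivot (a point): Centre of the half-empty station's tag's pivot axis, 60 mm above the table; fixed, axes as the station's, y along the pivot. Two black cheeks (22 mm along x, 6 mm thick, inner faces 34 mm either side, tops 72 mm high) carry it; axle ends reach 43 mm either side. A rubber post (12 mm thick, top 56 mm high) stands 35 mm each side along x as the tag's rest
- tag_part (a joint): Hinge angle of the half-empty station's tag, rad: 0 = level on its starting side (the station's -x, the robot's right), pi/2 = upright, pi = level on the other side. Starts at 0 to 0.35, hard stops at 0 and pi. Stiff hinge, 0.05 N m of friction (about 1 N at the free edge): it stays where left. A black ring marks the face that is up at 0, a black bar the other
- part_edge (a point): Free edge of the half-empty station's tag, 70 mm from the pivot axis, moves with it; y along the pivot. The tag: white plastic plate 60 mm wide, 4 mm thick, about 50 g, mid-plane through the axis, ending here in a round bead of 4 mm radius. The last 25 mm overhang freely, 52 mm above the base plate when level: slanting fingertips fit under the bead to raise it
- vial_f1: loose glass vial, 24 mm across, 65 mm tall, black cap, upright in a well of station_full; origin at the centre of its foot
- vial_f2: loose glass vial, 24 mm across, 65 mm tall, black cap, upright in a well of station_full; origin at the centre of its foot
- vial_f3: loose glass vial, 24 mm across, 65 mm tall, black cap, upright in a well of station_full; origin at the centre of its foot
- vial_f4: loose glass vial, 24 mm across, 65 mm tall, black cap, upright in a well of station_full; origin at the centre of its foot
- vial_f5: loose glass vial, 24 mm across, 65 mm tall, black cap, upright in a well of station_full; origin at the centre of its foot
- vial_f6: loose glass vial, 24 mm across, 65 mm tall, black cap, upright in a well of station_full; origin at the centre of its foot
- vial_p1: loose glass vial, 24 mm across, 65 mm tall, black cap, upright in a well of station_part; origin at the centre of its foot
- vial_p2: loose glass vial, 24 mm across, 65 mm tall, black cap, upright in a well of station_part; origin at the centre of its foot
- vial_p3: loose glass vial, 24 mm across, 65 mm tall, black cap, upright in a well of station_part; origin at the centre of its foot
- solvent: loose amber glass bottle, 60 mm across, 120 mm tall; origin at the centre of its foot
- beaker: loose glass cup, 64 mm across, 75 mm tall; origin at the centre of its foot
- spatula: loose spatula lying flat, 160 mm long, along its own x; origin near its middle, on the table

How it is judged:
At the end, for the whole second after the job is handed in: The full rack's tag lies flat on its other side (hinge angle over 3.0 rad, within about 8 degrees of its stop) and at rest; the other tag's edge is within 20 mm, every vial within 15 mm, and the bottle, beaker and spatula within 30 mm of where they started (value of joint tag_full above 3 rad and velocity of joint tag_full below 0.1 rad/s and distance of part_edge from where it was at the start of the episode below 0.02 m and distance of each of vial_f1, vial_f2, vial_f3, vial_f4, vial_f5, vial_f6, vial_p1, vial_p2, vial_p3 from where it was at the start of the episode below 0.015 m and distance of each of solvent, beaker, spatula from where it was at the start of the episode below 0.03 m); the robot touches nothing.
It fails at once if the tag of the half-empty rack is moved (its edge by more than 20 mm) (distance of part_edge from where it was at the start of the episode above 0.02 m).
It fails at once if a vial is lifted or shifted by more than 15 mm (distance of any of vial_f1, vial_f2, vial_f3, vial_f4, vial_f5, vial_f6, vial_p1, vial_p2, vial_p3 from where it was at the start of the episode above 0.015 m).
It fails at once if the bottle, beaker or spatula is lifted or shifted by more than 30 mm (distance of any of solvent, beaker, spatula from where it was at the start of the episode above 0.03 m).
It also fails if it takes over 48 s, if anything falls off the work surface, if the arm or the gripper's body presses on something with over 40 N, if the wrist force passes 120 N, or if a joint passes its speed limit or range.

### The arm

A 6-joint arm with a two-finger parallel gripper is mounted at the origin on the work surface. World frame = base frame: x ahead of the robot, y to its left, z up, the work surface at z = 0. Lengths are in m, angles in rad, forces in N, time in s.
With the tool pointing down it reaches from about 0.25 to 0.725 m from the base axis. Payload 4 kg.
Tool frame: the origin (TCP) lies at the very end of the fingers, on their centre line; the grasp point (between the pads) lies 19 mm behind it; z points along the fingers, y is the line along which they close (so a half turn about z gives the same grasp; the last joint's range is limited). The gripper opens to 85 mm and grips with 20 to 120 N. Pads are 22 mm wide; open, the fingers measure 114 mm over their backs; the gripper's body (76 mm by 85 mm) begins 54 mm behind the grasp point. The pads swing forward as they close: fully open they stand 13 mm farther back than shut.
Start: joints at [-1.342, 0.241, 0.005, 1.335, 0, 1.571], TCP at [0.113, -0.487, 0.231] pointing down, gripper open.
Joint ranges: [-2.72, 2.72], [-1.05, 1.87], [-1.09, 1.28], [-1.99, 2.15], [-1.42, 1.44], [-3.14, 3.14]. Speed limits (rad/s): [2.79, 2.79, 3.14, 3.14, 3.14, 3.14].

### API

Orientations are given as a unit quaternion [x, y, z, w].
In Python, from workcell import bot, vision, workorder, boxes_of gives the robot as it stands.
- The arm moves only by the tool send_rows, never from a script. Its argument "motion" is text: rows parted by semicolons, each of 5 numbers parted by spaces: the closure, from -1 (fully open) to 1 (shut), so that 0 is half open, then the shift along the tool's x, y, z in cm, then the turn about the tool's z in rad. In form: claw x y z twist; .... A call has 1 to 5 rows; each row is the pose to reach, as a shift and turn from the pose commanded when the call began, along the tool's axes at that moment; what a row does not reach only later rows make up. A row lasts 1/10 s, in which the tool goes at most 50 mm and 8.59 degrees, less where a joint would pass 70% of its speed; a pose out of reach is approached as far as the arm can. A call with a gripper value outside its range is refused whole. The fingers move at their own pace and stop on an object; the grip force is fixed at half the most. Time passes only in rows, so rows that repeat a pose let the fingers close. It gives the time, the measured TCP pose, the force, the opening and the grip force at its end, in the units of the state.
- bot.get_obs(): the state, without advancing time (a new reading comes with each control period).
- vision.camera(name): name is "scene" or "top"; returns the picture (400x640x3 uint8, red, green, blue); there is no depth.
- vision.camera_model(name): a dict with "fov_y" (degrees; the focal length in pixels is half the picture's height over the tangent of half this angle, whatever the lens; pixels are square), "cx", "cy" (the principal point, pixels), "world_from_camera" (4x4, takes a point from camera to world coordinates). Camera axes: x right, y down, z forward; pixel columns grow to the right and rows downward; lengths in m; the calibration is good to about 2 mm. A picture is of the moment at which its call begins. camera_model takes no time and is no camera call.
- workorder.job_done(): hands the job in; it is judged then, once.
Trained networks look in the newest picture that a camera, given by its name, has taken for a name from the list of things; names that differ only in an ending like _2 or _b are one class to them, and where a whole thing is asked for, a point or a joint stands for the part that bears it (a point fixed in the world has none). Each returns a list of dicts, best first, with "conf" (0 to 1); they miss things now and then, are a little off and sometimes report something else, mostly with a low value. They report only what shows in the picture. A call takes as long as a camera call.
- boxes_of(camera, target): "rect" ([centre column, centre row, width, height] in pixels, round what is visible of it).
The state is a dict: "clock": time; "joint_pos": joint angles; "joint_vel": joint speeds; "tau": joint torques, N m; "eef_pos": TCP position; "tool_rot": TCP orientation; "ft_force": force on the tool from outside, world axes, zero at the start; "ft_torque": the same for the moment, N m; "grip_width": finger opening in m; "grasp_force": force on a finger pad.
Only numpy, scipy, OpenCV 4.12 (cv2) and the standard library are available. Lean on these libraries where they do the work, as an engineer would, in place of code of your own. Each camera call takes 0.05 s, during which the arm holds its last target. There are 200 camera calls.

## Working session

There is one attempt and no reset: what is moved stays moved. The work goes in short steps, Python scripts to look and compute and a tool call to move; the robot and the scene stay as the last step left them, time stands still between calls to the robot, and variables do not carry over. Pictures are saved under pics/ and viewed, at most 10 in all, crops included, and the job is handed in when it is done.

Besides the shell and the picture viewer there is one more tool, called after "Request:" as name(argument=value, ...) on one line, values as JSON. send_rows: Moves the arm, as the interface text tells. Its arguments: {"type":"object","properties":{"motion":{"type":"string"}},"required":["motion"]}

```bash
mkdir -p pics; python3 - <<'E'
from workcell import bot, vision, workorder, boxes_of
import cv2,numpy as np
for c in ["scene","top"]:
    im=vision.camera(c); cv2.imwrite(f"pics/{c}0.png",im[:,:,::-1])
    m=vision.camera_model(c); print(c,m["fov_y"],m["cx"],m["cy"],np.round(m["world_from_camera"],4).tolist())
    for t in ["station_full","tag_full","vial_f1","solvent","beaker","spatula"]:
        print(t,[(round(d["conf"],2),np.round(d["rect"]).tolist()) for d in boxes_of(c,t)][:10])
o=bot.get_obs(); print(o["clock"],o["eef_pos"],o["tool_rot"])
E
```

```text
scene 54.92213298207654 325.35592936048477 205.65593453889755 [[0.7309, 0.4503, -0.5128, 0.9804], [0.6821, -0.4566, 0.5712, -0.4377], [0.0231, -0.7673, -0.6409, 0.6512], [0.0, 0.0, 0.0, 1.0]]
station_full [(0.8, [365.0, 230.0, 113.0, 80.0]), (0.46, [216.0, 295.0, 17.0, 24.0])]
tag_full [(0.97, [392.0, 205.0, 34.0, 27.0]), (0.25, [428.0, 182.0, 27.0, 30.0])]
vial_f1 [(0.76, [359.0, 233.0, 10.0, 15.0]), (0.73, [371.0, 229.0, 8.0, 19.0]), (0.68, [350.0, 230.0, 12.0, 20.0]), (0.57, [340.0, 223.0, 9.0, 22.0]), (0.4, [348.0, 215.0, 8.0, 14.0])]
solvent [(0.66, [338.0, 149.0, 20.0, 39.0])]
beaker [(0.83, [430.0, 181.0, 30.0, 35.0])]
spatula [(0.85, [266.0, 210.0, 51.0, 34.0])]
top 44.29635242369531 311.3631417479032 202.96091132130024 [[0.0036, -0.998, 0.0627, 0.4286], [-0.9997, -0.0021, 0.0238, 0.0489], [-0.0236, -0.0627, -0.9978, 1.1586], [0.0, 0.0, 0.0, 1.0]]
station_full [(0.7, [280.0, 165.0, 94.0, 90.0])]
tag_full [(0.83, [258.0, 150.0, 30.0, 36.0]), (0.31, [314.0, 161.0, 10.0, 7.0]), (0.19, [301.0, 149.0, 16.0, 17.0])]
vial_f1 [(0.66, [299.0, 147.0, 17.0, 17.0]), (0.64, [313.0, 174.0, 11.0, 14.0]), (0.57, [314.0, 145.0, 10.0, 12.0]), (0.45, [298.0, 162.0, 13.0, 10.0]), (0.45, [315.0, 161.0, 7.0, 9.0])]
solvent [(0.74, [211.0, 268.0, 34.0, 29.0])]
beaker [(0.68, [182.0, 152.0, 33.0, 32.0]), (0.36, [210.0, 268.0, 34.0, 28.0])]
spatula [(0.93, [332.0, 261.0, 37.0, 64.0])]
0.7 [ 0.1134141  -0.48697633  0.23134925] [9.93462514e-01 1.14158801e-01 1.19984348e-05 3.93933833e-05]
```

```bash
python3 - <<'E'
import cv2
a=cv2.imread("pics/top0.png"); cv2.imwrite("pics/top0c.png",cv2.resize(a[90:310,150:443],None,fx=2.7,fy=2.7,interpolation=cv2.INTER_CUBIC))
E
```

```text
(no output)
```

View pics/top0.png

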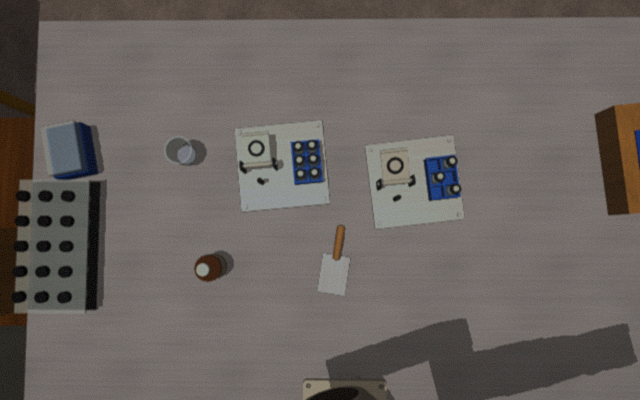

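View pics/scene0.png

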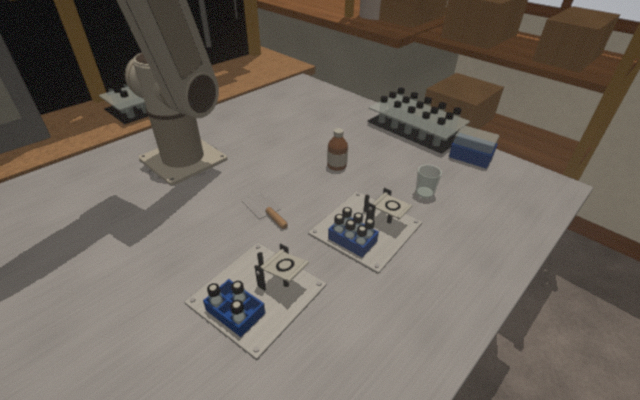

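View pics/top0c.png

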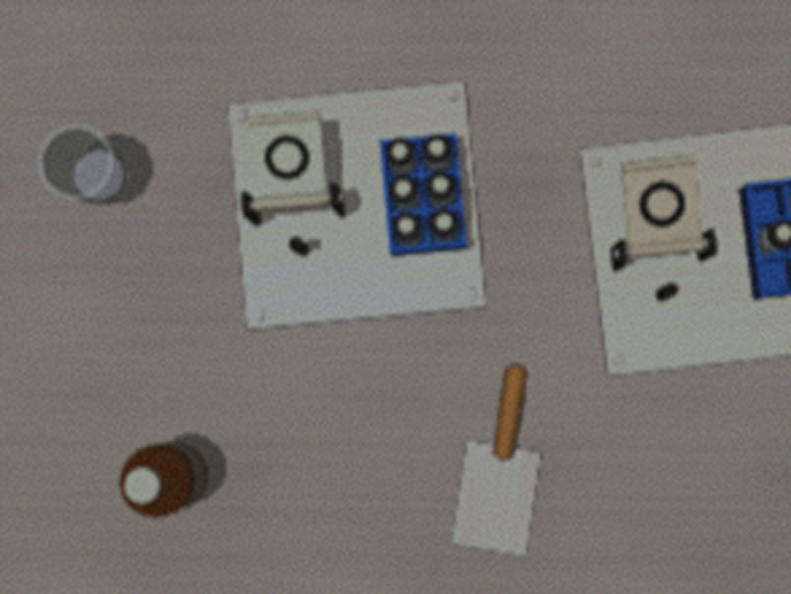

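```bash
cat > h.py <<'E'
import numpy as np
from workcell import vision
from scipy.spatial.transform import Rotation as R
def ray(c,u,v,z):
    m=vision.camera_model(c); T=np.array(m["world_from_camera"]); f=200/np.tan(np.radians(m["fov_y"]/2))
    d=T[:3,:3]@[(u-m["cx"])/f,(v-m["cy"])/f,1]; o=T[:3,3]; return o+d*(z-o[2])/d[2]
def proj(c,p):
    m=vision.camera_model(c); T=np.array(m["world_from_camera"]); f=200/np.tan(np.radians(m["fov_y"]/2))
    q=T[:3,:3].T@(np.array(p)-T[:3,3]); return f*q[:2]/q[2]+[m["cx"],m["cy"]]
def move(o,p,yaw=None):
    r=R.from_quat(o["tool_rot"]).as_matrix(); s=r.T@(np.array(p)-o["eef_pos"])*100
    y0=np.arctan2(r[1,0],r[0,0]); return np.round(s,2), None if yaw is None else round(y0-yaw,3)
E
python3 - <<'E'
from h import *
from workcell import bot
C=[(231,104),(463,84),(484,305),(249,327)]
P=np.array([ray("top",u/2.7+150,v/2.7+90,.008) for u,v in C]); print(P.round(4))
print([np.linalg.norm(P[i]-P[(i+1)%4]).round(4) for i in range(4)])
c=P.mean(0)
ex=(P[3]-P[0]+P[2]-P[1]);ex/=np.linalg.norm(ex); ey0=(P[1]-P[0]+P[2]-P[3])
ey=np.array([-ex[1],ex[0],0]); yaw=np.arctan2(ex[1],ex[0]); print("c",c,"yaw",yaw, np.arctan2(-ey0[0],ey0[1]))
piv=np.array([*c[:2],.06])-.05*ey; piv[2]=.06
print("piv",piv)
T=lambda p:((proj("top",p)-[150,90])*2.7).round(1)
print("pivot crop",T(piv), "cheeks",T(piv+.037*ey+[0,0,.012]),T(piv-.037*ey+[0,0,.012]))
S=lambda p:proj("scene",p).round(1)
for t in [0,.1,.2,.35]:
    e=piv+.072*(-np.cos(t)*ex+np.array([0,0,np.sin(t)])); print(t,"edge",T(e+.03*ey),T(e-.03*ey),"scene",S(e+.03*ey),S(e-.03*ey))
print("piv scene",S(piv))
o=bot.get_obs()
# pre-grasp: grip r=.060
for z in (.20,.13): print(move(o,[*(piv-.06*ex)[:2],z],yaw+np.pi))
E
python3 -c "
import cv2
a=cv2.imread('pics/scene0.png');cv2.imwrite('pics/s0c.png',cv2.resize(a[170:280,300:440],None,fx=5,fy=5,interpolation=cv2.INTER_CUBIC))"
```

```text
[[0.6779 0.2573 0.008 ]
 [0.6953 0.053  0.008 ]
 [0.501  0.0344 0.008 ]
 [0.4813 0.2389 0.008 ]]
[np.float64(0.205), np.float64(0.1953), np.float64(0.2055), np.float64(0.1974)]
c [0.58888127 0.14591099 0.008     ] yaw -3.047136898476357 -3.051137329847233
piv [0.5841655  0.19568811 0.06      ]
pivot crop [291.9 201.4] cheeks [334.4 195.2] [245.5 203.5]
0 edge [320.2 113.2] [249.2 120. ] scene [397.6 218.6] [409.9 205.8]
0.1 edge [319.3 111.9] [247.8 118.7] scene [397.9 216.3] [410.2 203.4]
0.2 edge [318.4 111.4] [246.5 118.2] scene [397.9 213.7] [410.3 201. ]
0.35 edge [317.3 112.2] [244.7 119.2] scene [397.5 209.8] [409.9 197.1]
piv scene [377.9 200. ]
(array([ 67.28, -55.01,   3.13]), np.float64(0.134))
(array([ 67.28, -55.01,  10.13]), np.float64(0.134))
```

View pics/s0c.png

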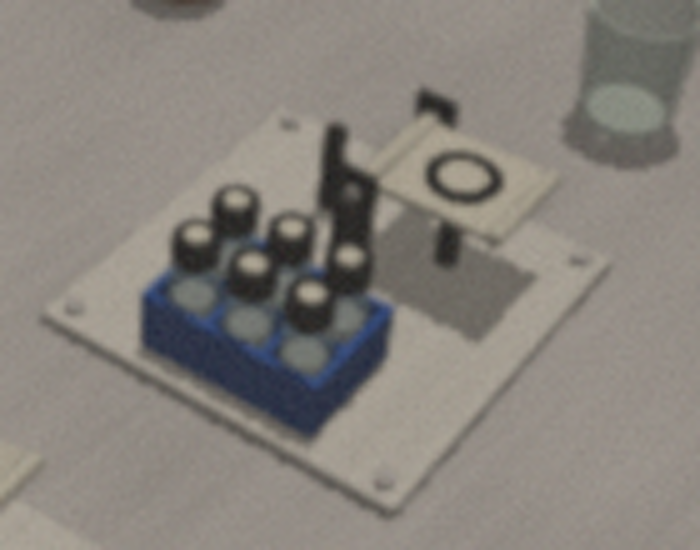

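Request:
send_rows(motion="-1 3.8 -3.1 0 0; -1 7.6 -6.2 0 0; -1 11.4 -9.3 0 0; -1 15.2 -12.4 0 0; -1 19 -15.5 0 0")

```text
clock: 1.2
eef_pos: [0.2641, -0.2914, 0.2315]
tool_rot: [0.994, 0.114, 0.0, 0.0]
ft_force: [0.2, -0.4, 0.4]
grip_width: 0.0853
grasp_force: 0.0
```

Request:
send_rows(motion="-1 3.8 -3.1 0 0; -1 7.6 -6.2 0 0; -1 11.4 -9.3 0 0; -1 15.2 -12.4 0 0; -1 19 -15.5 0 0")

```text
clock: 1.7
eef_pos: [0.4142, -0.097, 0.2317]
tool_rot: [0.993, 0.114, 0.001, 0.0]
ft_force: [0.6, -1.3, -0.0]
grip_width: 0.0854
grasp_force: 0.0
```

Request:
send_rows(motion="-1 3.8 -3.1 0 0; -1 7.6 -6.2 0 0; -1 11.4 -9.3 0 0; -1 15.2 -12.4 0 0; -1 19 -15.5 0 0")

```text
clock: 2.2
eef_pos: [0.5641, 0.0971, 0.2314]
tool_rot: [0.993, 0.114, 0.0, 0.0]
ft_force: [1.4, -0.9, 0.8]
grip_width: 0.0853
grasp_force: 0.0
```

Request:
send_rows(motion="-1 3.8 -3.1 0 0; -1 7.6 -6.2 0 0; -1 10.28 -8.5 0 0.06; -1 10.28 -8.5 0 0.134; -1 10.28 -8.5 0 0.134")

```text
clock: 2.7
eef_pos: [0.6562, 0.1414, 0.2296]
tool_rot: [0.995, 0.097, -0.004, -0.021]
ft_force: [-0.3, 0.5, 0.4]
grip_width: 0.0853
grasp_force: 0.0
```

Request:
send_rows(motion="-1 0 0 0 0; -1 0 0 0 0")

```text
clock: 2.9
eef_pos: [0.6551, 0.1431, 0.2319]
tool_rot: [0.995, 0.098, -0.003, -0.022]
ft_force: [0.2, -0.4, 0.4]
grip_width: 0.0852
grasp_force: 0.0
```

```bash
python3 - <<'E'
from h import *
from workcell import bot
o=bot.get_obs(); print(o["joint_pos"],o["eef_pos"],o["tool_rot"])
ex=np.array([np.cos(-3.049),np.sin(-3.049),0]); piv=np.array([.5842,.1957,.06])
print(move(o,[*(piv-.06*ex)[:2],.2],-3.049+np.pi))
E
```

```text
[0.19539517 0.60302824 0.55569453 1.5252231  0.04345094 3.1405836 ] [0.65508087 0.14309283 0.23185134] [ 0.99494868  0.09800215 -0.00298395 -0.02153583]
(array([ 0.05, -5.78,  3.44]), np.float64(0.104))
```

Request:
send_rows(motion="-1 0 0 0 -0.14; -1 0 0 0 -0.28; -1 0 0 0 -0.42; -1 0 0 0 -0.56; -1 0 0 0 -0.7")

```text
clock: 3.4
eef_pos: [0.6549, 0.1437, 0.2323]
tool_rot: [0.9, 0.436, 0.005, -0.021]
ft_force: [-0.6, 0.3, 0.0]
grip_width: 0.0851
grasp_force: 0.0
```

Request:
send_rows(motion="-1 0 0 0 -0.14; -1 0 0 0 -0.28; -1 0 0 0 -0.42; -1 0 0 0 -0.56; -1 0 0 0 -0.7")

```text
clock: 3.9
eef_pos: [0.6549, 0.1437, 0.2323]
tool_rot: [0.695, 0.718, 0.012, -0.018]
ft_force: [-0.6, -0.4, -0.0]
grip_width: 0.0855
grasp_force: 0.0
```

Request:
send_rows(motion="-1 0 0 0 -0.14; -1 0 0 0 -0.28; -1 0 0 0 -0.42; -1 0 0 0 -0.56; -1 0 0 0 -0.7")

```text
clock: 4.4
eef_pos: [0.6549, 0.1436, 0.2323]
tool_rot: [0.407, 0.913, 0.017, -0.013]
ft_force: [0.0, 1.2, 0.7]
grip_width: 0.0852
grasp_force: 0.0
```

Request:
send_rows(motion="-1 0 0 0 -0.14; -1 0 0 0 -0.28; -1 0 0 0 -0.42; -1 0 0 0 -0.56; -1 0 0 0 -0.7")

```text
clock: 4.9
eef_pos: [0.6549, 0.1437, 0.2323]
tool_rot: [0.069, 0.997, 0.021, -0.006]
ft_force: [0.0, 1.4, 0.1]
grip_width: 0.0851
grasp_force: 0.0
```

```bash
python3 - <<'E'
from h import *
from workcell import bot
o=bot.get_obs(); print(o["joint_pos"],o["eef_pos"],o["tool_rot"])
ex=np.array([np.cos(-3.049),np.sin(-3.049),0]); piv=np.array([.5842,.1957,.06])
print(move(o,[*(piv-.06*ex)[:2],.12],-3.049))
E
```

```text
[0.19635318 0.60225833 0.55547957 1.52515011 0.04336962 0.33484317] [0.65489633 0.14368582 0.23228235] [ 0.06918564  0.99736797  0.0207742  -0.00623781]
(array([ 1.71,  5.09, 11.47]), np.float64(6.052))
```

Request:
send_rows(motion="-1 0.8 2.5 2 -0.12; -1 1.7 5.1 5 -0.231; -1 1.7 5.1 8.5 -0.231; -1 1.7 5.1 8.5 -0.231; -1 1.7 5.1 8.5 -0.231")

```text
clock: 5.4
eef_pos: [0.6444, 0.1996, 0.1492]
tool_rot: [-0.043, 0.999, 0.021, -0.005]
ft_force: [0.6, -0.4, 0.1]
grip_width: 0.0852
grasp_force: 0.0
```

```bash
python3 - <<'E'
from h import *
from workcell import bot,vision,boxes_of
import cv2
a=np.vstack([cv2.resize(vision.camera(c)[y:y+100,x:x+200,::-1],None,fx=3,fy=3,interpolation=cv2.INTER_CUBIC) for c,y,x in (("top",90,180),("scene",150,300))])
cv2.imwrite("pics/pre.png",a)
o=bot.get_obs(); print(o["joint_pos"],o["eef_pos"],o["tool_rot"])
ex=np.array([np.cos(-3.049),np.sin(-3.049),0]); piv=np.array([.5842,.1957,.06])
for z in (.12,.036):print(move(o,[*(piv-.06*ex)[:2],z],-3.049))
print(R.from_quat(o["tool_rot"]).as_matrix().round(3))
E
```

```text
[0.27979719 0.63191408 0.39909554 1.33220188 0.04313881 0.19483364] [0.64649173 0.1993777  0.15161205] [-0.04252117  0.99885857  0.02164194 -0.00226407]
(array([0.23, 0.07, 3.17]), np.float64(-0.007))
(array([ 0.21, -0.29, 11.56]), np.float64(-0.007))
[[-0.996 -0.085 -0.006]
 [-0.085  0.995  0.043]
 [ 0.003  0.043 -0.999]]
```

View pics/pre.png

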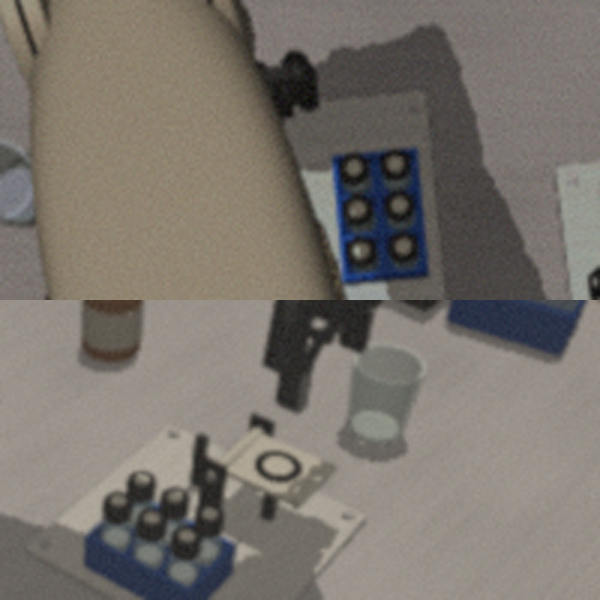

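Request:
send_rows(motion="-1 0.2 0 4 0; -1 0.2 -0.2 8 0; -1 0.2 -0.3 10 0; -1 0.2 -0.3 11.6 0; -1 0.2 -0.3 11.6 0")

```text
clock: 6.0
eef_pos: [0.642, 0.2002, 0.0321]
tool_rot: [-0.042, 0.999, 0.021, -0.005]
ft_force: [0.0, 0.6, -1.0]
grip_width: 0.0855
grasp_force: 0.0
```

```bash
python3 - <<'E'
from h import *
from workcell import bot,vision
import cv2
cv2.imwrite("pics/dn.png",cv2.resize(vision.camera("scene")[150:270,330:480,::-1],None,fx=5,fy=5,interpolation=cv2.INTER_CUBIC))
o=bot.get_obs(); print(o["eef_pos"],o["ft_force"])
ex=np.array([np.cos(-3.049),np.sin(-3.049),0]); piv=np.array([.5842,.1957,.06])
print(move(o,[*(piv-.06*ex)[:2],.036],-3.049))
E
```

```text
[0.64297588 0.20061715 0.03371854] [-0.66674879 -0.61214392  0.4521902 ]
(array([-0.1 ,  0.06, -0.23]), np.float64(-0.008))
```

View pics/dn.png

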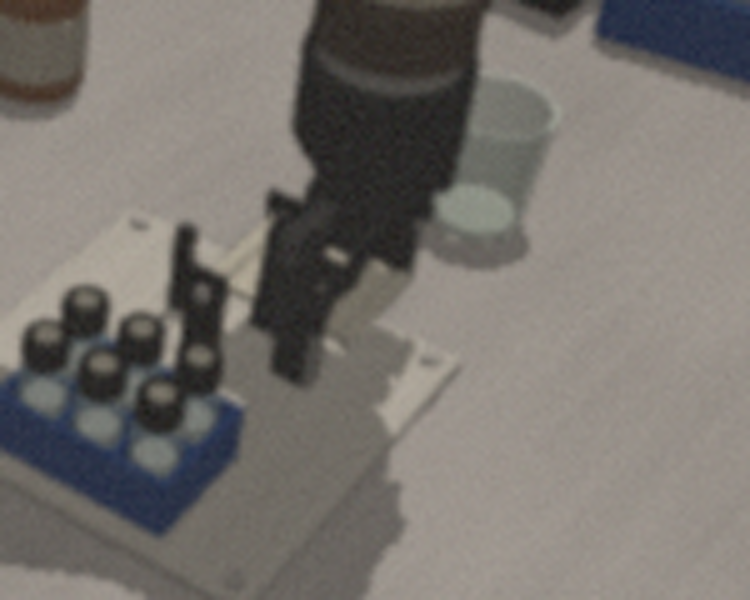

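Request:
send_rows(motion="-0.6 0 0 0 0; -0.5 0 0 0 0; -0.4 0 0 0 0; -0.3 0 0 0 0; -0.3 0 0 0 0")

```text
clock: 6.55
eef_pos: [0.6442, 0.2042, 0.0364]
tool_rot: [-0.044, 0.999, 0.024, -0.002]
ft_force: [-1.8, 4.9, 6.3]
grip_width: 0.0586
grasp_force: 63.1
```

Request:
send_rows(motion="-0.3 0 0 0 0; -0.3 0 0 0 0")

```text
clock: 6.75
eef_pos: [0.6441, 0.2042, 0.0364]
tool_rot: [-0.044, 0.999, 0.024, -0.001]
ft_force: [-0.6, 5.6, 5.1]
grip_width: 0.0585
grasp_force: 63.1
```

Request:
send_rows(motion="-0.3 0.12 0.05 -1.19 0; -0.3 0.47 0.1 -2.34 0; -0.3 1.05 0.15 -3.39 0; -0.3 1.82 0.18 -4.3 0; -0.3 2.76 0.22 -5.05 0")

```text
clock: 7.25
eef_pos: [0.6192, 0.2012, 0.0859]
tool_rot: [-0.044, 0.999, 0.023, 0.001]
ft_force: [7.6, 5.3, -5.7]
grip_width: 0.0578
grasp_force: 65.3
```

Request:
send_rows(motion="-0.3 1.07 0.02 -0.54 0; -0.3 2.22 0.04 -0.86 0; -0.3 3.42 0.04 -0.95 0; -0.3 4.6 0.03 -0.79 0; -0.3 5.74 0.02 -0.41 0")

```text
clock: 7.75
eef_pos: [0.5611, 0.1948, 0.0922]
tool_rot: [-0.043, 0.999, 0.022, 0.0]
ft_force: [-0.6, 0.2, 0.1]
grip_width: 0.0553
grasp_force: 0.0
```

```bash
python3 - <<'E'
from h import *
from workcell import bot,vision
import cv2
cv2.imwrite("pics/mid.png",cv2.resize(vision.camera("scene")[130:270,300:480,::-1],None,fx=4,fy=4,interpolation=cv2.INTER_CUBIC))
E
```

```text
(no output)
```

View pics/mid.png

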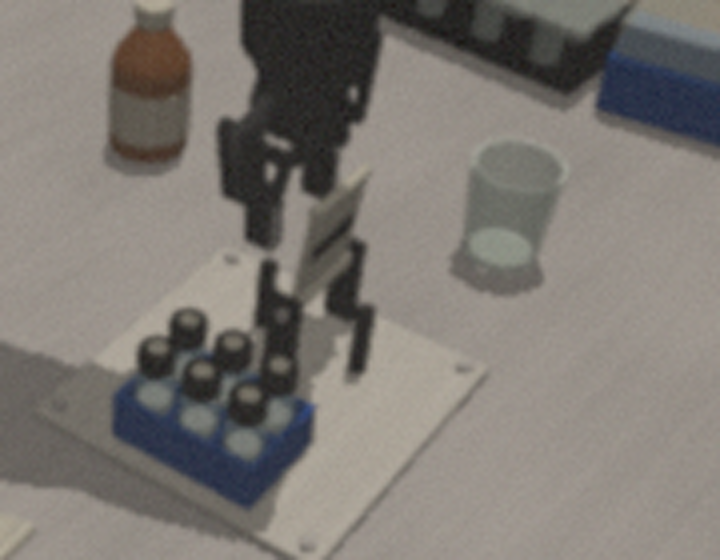

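Request:
send_rows(motion="-0.3 0 0 -4 0; -0.3 0 0 -7 0; 1 0 0 -7.5 0; 1 -4.5 0 -7.5 0; 1 -9 0 -7.5 0")

```text
clock: 8.3
eef_pos: [0.6483, 0.1984, 0.1632]
tool_rot: [-0.043, 0.999, 0.021, -0.004]
ft_force: [1.2, 1.0, 1.6]
grip_width: 0.0121
grasp_force: 0.0
```

Request:
send_rows(motion="1 0 0 0 0; 1 0 0 2 0; 1 0 0 5.5 0; 1 0 0 5.5 0; 1 0 0 5.5 0")

```text
clock: 8.8
eef_pos: [0.6466, 0.2004, 0.1067]
tool_rot: [-0.043, 0.999, 0.021, -0.006]
ft_force: [0.5, 0.1, 1.1]
grip_width: -0.0003
grasp_force: 0.0
```

Request:
send_rows(motion="1 3 0 0 0; 1 5 0 0 0; 1 7 0 0 0; 1 8.5 0 0.2 0; 1 9.5 0 0.8 0")

```text
clock: 9.3
eef_pos: [0.5545, 0.1935, 0.1039]
tool_rot: [-0.043, 0.999, 0.022, -0.001]
ft_force: [1.4, 0.4, 0.2]
grip_width: 0.0002
grasp_force: 0.5
```

Request:
send_rows(motion="1 0.5 0 0.6 0; 1 1 0 1.3 0; 1 1 0 2.2 0; 1 1 0 3 0; 1 1 0 3.5 0")

```text
clock: 9.8
eef_pos: [0.5423, 0.1934, 0.0638]
tool_rot: [-0.043, 0.999, 0.021, -0.005]
ft_force: [-0.6, -0.4, 0.7]
grip_width: 0.0
grasp_force: 0.5
```

Request:
send_rows(motion="1 0 0 0.2 0; 1 0 0 0.4 0; 1 0 0 0.4 0")

```text
clock: 10.1
eef_pos: [0.5423, 0.1935, 0.0621]
tool_rot: [-0.043, 0.999, 0.021, -0.005]
ft_force: [-4.2, -2.4, 8.6]
grip_width: 0.0002
grasp_force: 4.4
```

Request:
send_rows(motion="1 0 0 -4 0; 1 0 0 -8 0; 1 0 0 -12 0; 1 0 0 -14 0; 1 0 0 -14 0")

```text
clock: 10.6
eef_pos: [0.5467, 0.1885, 0.2049]
tool_rot: [-0.043, 0.999, 0.022, -0.0]
ft_force: [0.4, -0.2, -0.4]
grip_width: 0.0002
grasp_force: 0.0
```

```bash
python3 - <<'E'
from h import *
from workcell import bot,vision
import cv2
cv2.imwrite("pics/end.png",cv2.resize(vision.camera("scene")[130:350,180:480,::-1],None,fx=2.6,fy=2.6,interpolation=cv2.INTER_CUBIC))
o=bot.get_obs();print(o["eef_pos"],o["ft_force"])
E
```

```text
[0.54542026 0.18816805 0.20237632] [-0.11649824  0.47524026  0.12007606]
```

View pics/end.png

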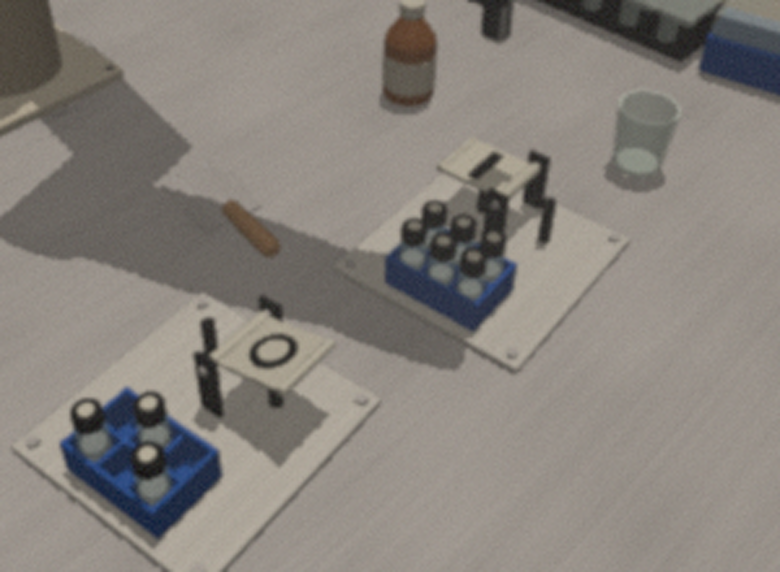

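The picture shows the full rack's tag lying flat on its other side, bar up at about (486,165). The vials, bottle, beaker, spatula and the other tag look unmoved.

```bash
python3 -c "
from workcell import workorder
print(workorder.job_done())"
```

```text
the job is handed in; nothing more can be done
None
```

The full rack's tag is turned over and lies flat with its bar face up, nothing else appears to have moved in the final picture, and the job is handed in; it gave no verdict back.

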